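# Park the weighted probe with its heavy end low

## Task

The longer of the two steel probes on the bench has ballast sealed in one end, but both ends look the same. Grip it at its middle, lift it to find out which end is the heavy one, then lay it in the two saddles of the sloping cradle with the heavy end at the low end, where the stop plate is, and let go. Do not drop it into the cradle, and leave the short probe, the tape roll and the screwdriver where they lie.

Things in the scene. Friction and masses are not known exactly. Their poses are not given: they have to be found in the camera images.
- probe: Long probe, 150 mm: tube 22 mm thick (middle 106 mm) between equal square end blocks 26x26 mm, 22 mm long. Origin mid-length on its axis, 13 mm above the bench as it lies; x along it, any way. 0.25-0.5 kg, centre of mass 33 mm from the middle toward the end with the ballast; neither look nor pose tells which. Gripped at 40 N at the middle it stays level; wrist moment 0.08-0.16 N m.
- cradle_bed: Fixed cradle's seat, sloping 25 deg. Origin: middle of the seated probe, 82 mm above the bench; x DOWN the slope along it, z square to the slope, up. Two black U saddles, 24 mm long, at x = -62, +62 mm take the end blocks: 38 mm wide inside, flared walls 18 mm above the axis. Between them open for fingers; strip top 22 mm below the axis, 30 mm wide. Stop plate face at x = +83 mm, 14 mm high.
- short_probe: Bystander, not to be moved: a probe of the same make but only 90 mm long, lying on the bench. Origin at the middle of its length on its axis, 13 mm above the bench; x axis along it.
- tape_roll: Bystander, not to be moved: a roll of black tape lying flat, 62 mm across, 19 mm high. Origin: centre of its underside.
- screwdriver: Bystander, not to be moved: a screwdriver with a red handle, 151 mm long and 17 mm thick, lying on the bench. Origin: about the middle of its underside; its y axis runs along it.

How it is judged:
By the outcome, as a careful person would: the job done as asked, in the order asked, and still so for the second after the job is handed in, with the robot touching nothing.
It also fails if it takes over 42 s, if anything falls off the work surface, if the arm or the gripper's body presses on something with over 40 N, if the wrist force passes 120 N, or if a joint passes its speed limit or range.

## Robot

A 6-joint arm with a two-finger parallel gripper is mounted at the origin on the work surface; the furniture and walls round the work are solid. World frame = base frame: x ahead of the robot, y to its left, z up, the work surface at z = 0. Lengths are in mm, angles in rad, forces in N, time in s.
With the tool pointing down it reaches from about 275 to 750 mm from the base axis. Payload 10.2 kg.
Tool frame: the origin (TCP) lies at the centre of the arm's flange, where the gripper is bolted on; the fingertips stand 173 mm ahead of it and the grasp point (between the pads) lies 155 mm ahead of it; z points along the fingers, y is the line along which they close (so a half turn about z gives the same grasp; the last joint's range is limited). The gripper opens to 85 mm and grips with 20 to 120 N. Pads are 22 mm wide; open, the fingers measure 114 mm over their backs; the gripper's body (76 mm by 85 mm) begins 54 mm behind the grasp point. The pads swing forward as they close: fully open they stand 13 mm farther back than shut.
Start: joints at [-0.223, 0.313, 1.498, -0, 1.331, -0.223], TCP at [525.007, -0.014, 404.694] pointing down, gripper open.
Joint ranges: [-2.94, 2.94], [-0.97, 2.17], [0.19, 2.56], [-1.23, 4.37], [0.02, 3.11], [-2.88, 2.88]. Speed limits (rad/s): [2.39, 2.39, 3.01, 3.14, 3.14, 3.14].

## Interface

Orientations are given as a unit quaternion [w, x, y, z].
In Python, from rig import ctrl, optics gives the robot as it stands (ctrl), with the cameras (optics).
- The arm moves only by the shell command python3 steer.py [OPENING] [FORCE], which reads ROWS from standard input. ROWS is a JSON list that holds a single list of rows (three levels of brackets), with 1 to 8 rows, each of 6 numbers: dx, dy, dz in mm, then a rotation vector rx, ry, rz in rad; each row is the pose to reach, as a shift and turn from the pose commanded when the command began, along the tool's axes at that moment; what a row does not reach only later rows make up. A row lasts 1/10 s, in which the tool goes at most 50 mm and 0.15 rad, less where a joint would pass 70% of its speed; a pose out of reach is approached as far as the arm can. OPENING is the opening from 0.0 (shut) to 1.0 (fully open), set as the command begins (- or left out keeps the last). The fingers move at their own pace and stop on an object; FORCE is the grip in N (left out, the last holds). Time passes only in rows, so rows that do not move let the fingers close. It prints the time, the measured TCP pose, the force, the opening and the grip force at its end. Input that does not fit is refused with a message, and nothing moves.
- ctrl.sense(): the state, without advancing time (a new reading comes with each control period).
- optics.capture(name): name is "scene" or "side" or "wrist"; returns the picture (420x560x3 uint8, red, green, blue); there is no depth.
- optics.calibration(name): a dict with "fx", "fy", "cx", "cy" (pixels), "position" and "attitude" of the camera in the world. Camera axes: x right, y down, z forward; pixel columns grow to the right and rows downward; lengths in mm; the calibration is good to about 2 mm. A picture is of the moment at which its call begins: read the wrist's pose just before it. calibration takes no time and is no camera call; for the wrist camera it gives the pose at the moment of the call.
- ctrl.finish_job(): hands the job in; it is judged then, once.
The state is a dict: "time_s": time; "joints": joint angles; "dq": joint speeds; "tau": joint torques, N m; "eef_pos": TCP position; "ee_rot": TCP orientation; "force": force on the tool from outside, world axes, zero at the start; "wrist_torque": the same for the moment, N m; "grip_width": opening from 0.0 (shut) to 1.0 (fully open); "grip_force": force on a finger pad.
Only numpy, scipy, OpenCV 4.12 (cv2) and the standard library are available. Lean on these libraries where they do the work, as an engineer would, in place of code of your own. Each camera call takes 0.05 s, during which the arm holds its last target. There are 200 camera calls.

## Working session

There is one attempt and no reset: what is moved stays moved. The work goes in short steps, Python scripts to look and compute and a shell command to move; the robot and the scene stay as the last step left them, time stands still between calls to the robot, and variables do not carry over. Pictures are saved under pics/ and viewed, at most 11 in all, crops included, and the job is handed in when it is done.

```bash
ls; mkdir -p pics; python3 - <<'E'
from rig import ctrl, optics
import cv2
for n in ("scene","side","wrist"):
    c=optics.calibration(n); print(n,c)
    cv2.imwrite(f"pics/{n}0.png",optics.capture(n)[:,:,::-1])
print(ctrl.sense())
E
```

```text
pics
rig.py
steer.py
scene {'fx': 484.26084049310487, 'fy': 484.26084049310487, 'cx': 280.91839578068374, 'cy': 208.1119106280301, 'position': array([ 187.11484668, -682.05783502,  733.03497255]), 'attitude': array([-0.40163677,  0.89311505, -0.18205824,  0.08881563])}
side {'fx': 398.1565458121694, 'fy': 398.1565458121694, 'cx': 276.29616957950594, 'cy': 214.91470057122626, 'position': array([ 987.06272674, -115.73609206,  790.75532984]), 'attitude': array([-0.22504762,  0.73556353,  0.61164202, -0.18491594])}
wrist {'fx': 343.2727970716807, 'fy': 343.2727970716807, 'cx': 273.6734911997762, 'cy': 208.9166310058036, 'position': array([525.4858846 ,  76.32147831, 374.10486771]), 'attitude': array([ 1.49678589e-01,  9.88734626e-01,  3.57539388e-04, -1.79763840e-04])}
{'time_s': 0.15, 'joints': array([-2.23431578e-01,  3.13315659e-01,  1.49822085e+00,  2.11521156e-05,
        1.33099083e+00, -2.23397346e-01]), 'dq': array([ 0.00066839, -0.00187682, -0.00309664,  0.00101962,  0.00208253,
       -0.00075187]), 'tau': array([ 1.79854873e-03, -4.12368500e+01, -2.59796566e+01, -1.57318855e-04,
        3.17765021e-03, -3.62555340e-05]), 'eef_pos': array([ 5.24981679e+02, -2.28558151e-02,  4.04285143e+02]), 'ee_rot': array([-4.00936470e-04,  7.07120586e-01,  7.07092821e-01, -2.40337011e-04]), 'force': array([-0.46330352, -0.35629125,  0.36219814]), 'wrist_torque': array([ 0.04346388, -0.00136563, -0.02231332]), 'grip_force': 0.0, 'grip_width': 1.0007344896462786}
```

View pics/scene0.png

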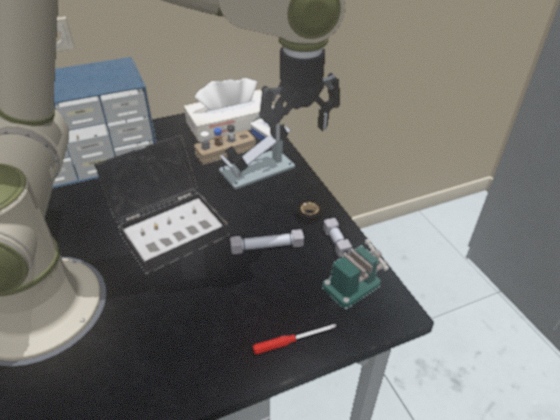

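View pics/side0.png

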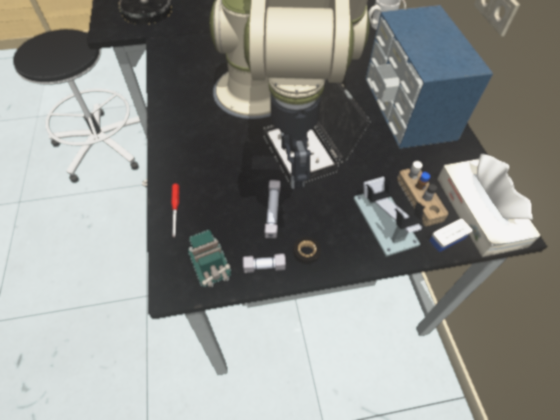

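The scene picture shows the long probe at about (237,243)–(297,239) and the cradle near (257,160). In the side picture the probe runs (273,187)–(271,228) and the cradle is near (387,215). Next I'll enlarge both.

```bash
cat > h.py <<'E'
import cv2,numpy as np
def crop(f,x,y,w,h,s):
    im=cv2.resize(cv2.imread(f)[y:y+h,x:x+w],None,fx=s,fy=s,interpolation=cv2.INTER_CUBIC)
    for i in range(-(-x//10)*10,x+w,10):
        cv2.line(im,(int((i-x+.5)*s),0),(int((i-x+.5)*s),6),(0,255,255),1); cv2.putText(im,str(i),(int((i-x+.5)*s)-10,16),0,.33,(0,255,255),1)
    for i in range(-(-y//10)*10,y+h,10):
        cv2.line(im,(0,int((i-y+.5)*s)),(6,int((i-y+.5)*s)),(0,255,255),1); cv2.putText(im,str(i),(8,int((i-y+.5)*s)+4),0,.33,(0,255,255),1)
    return im
E
python3 - <<'E'
from h import *
a=crop("pics/scene0.png",215,112,80,80,5);b=crop("pics/side0.png",348,170,80,90,5)
c=crop("pics/scene0.png",225,222,80,40,5);d=crop("pics/side0.png",232,175,80,60,5)
a=np.vstack([a,c[:,:]]);b=cv2.vconcat([b[:450],d[:,:]])[:600*2]
o=np.zeros((760,800,3),np.uint8);o[:600,:400]=a;o[:min(750,b.shape[0]),400:]=b[:750]
cv2.imwrite("pics/c1.png",cv2.resize(np.hstack([crop("pics/scene0.png",215,112,80,84,5),crop("pics/side0.png",348,170,80,84,5)]),None,fx=1,fy=1))
cv2.imwrite("pics/c2.png",np.hstack([crop("pics/scene0.png",227,217,80,60,5),crop("pics/side0.png",232,175,80,60,5)]))
E
```

```text
(no output)
```

View pics/c1.png

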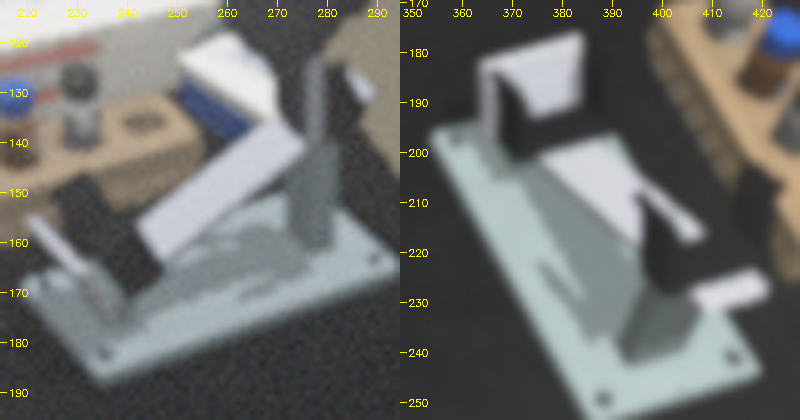

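View pics/c2.png

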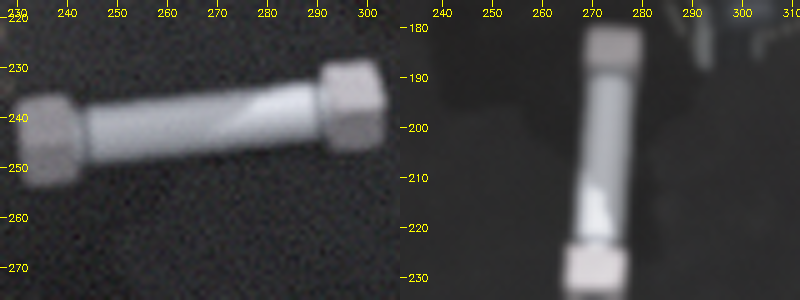

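The enlarged crops show probe tube/block junctions at scene (243.5,243.5) and (291,238.8), and at side (273.8,189.5) and (270.5,223). The cradle's stop plate, its low end, is at scene (229,164) / side (374,185), toward the robot. The high saddle is at scene (278,140) / side (402,215).

```bash
cat >> h.py <<'E'
from scipy.spatial.transform import Rotation as R
from scipy.optimize import least_squares
def rot(q): return R.from_quat(q,scalar_first=True)
def proj(c,P):
    p=rot(c["attitude"]).inv().apply(np.atleast_2d(P)-c["position"])
    return np.c_[c["fx"]*p[:,0]/p[:,2]+c["cx"],c["fy"]*p[:,1]/p[:,2]+c["cy"]]
def tri(obs):
    f=lambda X:np.concatenate([(proj(c,X)[0]-uv) for c,uv in obs])
    r=least_squares(f,[500,0,50]); return r.x,np.abs(r.fun).max()
E
python3 - <<'E'
from h import *
from rig import ctrl, optics
s,d,w=[optics.calibration(n) for n in ("scene","side","wrist")]
for n,a,b in [("pL",(243.5,243.5),(273.8,189.5)),("pR",(291,238.8),(270.5,223)),
 ("base near/robot -y",(235,187),(355,196)),("base far -y",(299,164),(388,253)),("screw1",(236,182),(358.5,197)),("screw2",(289,163.5),(388,249)),
 ("strip lo",(244.5,160),(396,219)),("strip",(244.5,160),(382,199.5))]:
    X,e=tri([(s,a),(d,b)]); print(n,X.round(1),round(e,1),proj(w,X).round(0))
E
```

```text
pL [402.2 -10.7  16. ] 0.2 [[159. 187.]]
pR [497.8 -36.3  17. ] 0.4 [[248. 211.]]
base near/robot -y [450.9 182.7   6.6] 0.2 [[194. -17.]]
base far -y [623.8 201.9  16.7] 1.5 [[385. -46.]]
screw1 [457.6 189.7  12.8] 0.5 [[199. -28.]]
screw2 [606.9 212.8  10. ] 0.5 [[365. -57.]]
strip lo [517.2 273.4  -4.4] 3.7 [[ 265. -131.]]
strip [494.5 229.7  41.1] 0.2 [[ 235. -100.]]
```

View pics/wrist0.png

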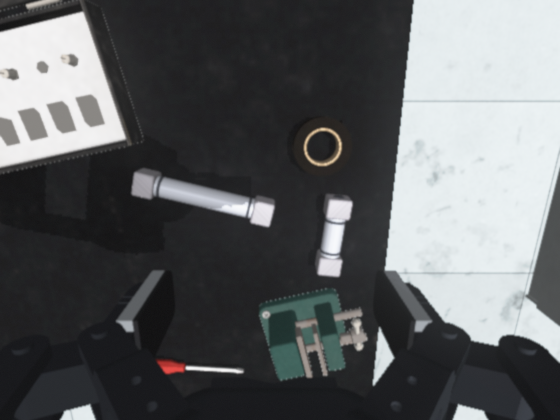

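The wrist view confirms the probe, with junctions at (158,188) and (249,209). Next I'll move over to view the cradle from two places.

```bash
echo '[[[30, 0, 0, 0, 0, 0], [70, 0, 0, 0, 0, 0], [110, 0, 0, 0, 0, 0], [145, 0, 0, 0, 0, 0], [160, 0, 0, 0, 0, 0], [160, 0, 0, 0, 0, 0]]]' | python3 steer.py
cat > look.py <<'E'
import sys,cv2,pickle
from rig import ctrl, optics
n,k=sys.argv[1],sys.argv[2]
c=optics.calibration(n); cv2.imwrite(f"pics/{k}.png",optics.capture(n)[:,:,::-1]); pickle.dump(c,open(f"pics/{k}.pkl","wb"))
print(ctrl.sense()["time_s"],c["position"])
E
python3 look.py wrist w1
echo '[[[25, 0, 0, 0, 0, 0], [60, 20, 0, 0, 0, 0], [85, 40, 0, 0, 0, 0], [90, 50, 0, 0, 0, 0], [90, 50, 0, 0, 0, 0]]]' | python3 steer.py
python3 look.py wrist w2
python3 - <<'E'
from h import *
from rig import ctrl, optics
import pickle
for k in("w1","w2"):
    c=pickle.load(open(f"pics/{k}.pkl","rb")); print(proj(c,[[457,190,0],[607,213,0],[530,225,82]]))
a=cv2.imread("pics/w1.png");b=cv2.imread("pics/w2.png")
E
```

```text
time_s: 0.75
eef_pos: [524.8, 161.2, 404.4]
ee_rot: [-0.0, 0.706, 0.708, -0.0]
force: [1.1, -0.4, -0.8]
grip_width: 1.003
grip_force: 0.0
0.8 [525.19441023 237.50533804 374.28617578]
time_s: 1.3
eef_pos: [576.2, 249.0, 403.9]
ee_rot: [-0.0, 0.707, 0.707, -0.0]
force: [-0.3, -0.8, -0.3]
grip_width: 0.998
grip_force: 0.0
1.35 [576.75294509 325.28048649 373.69845777]
[[210.46769783 148.18579764]
 [350.5184282  126.8186802 ]
 [279.40222066 118.33609309]]
[[170.19390835 224.76093899]
 [300.33795434 205.67662134]
 [221.67882408 219.17544736]]
```

```bash
python3 - <<'E'
from h import *
cv2.imwrite("pics/c3.png",np.vstack([crop("pics/w1.png",195,50,190,110,4)[:, :760],crop("pics/w2.png",150,130,190,40,4)])[:440])
cv2.imwrite("pics/c4.png",crop("pics/w2.png",145,130,190,110,4))
E
```

```text
(no output)
```

View pics/c3.png

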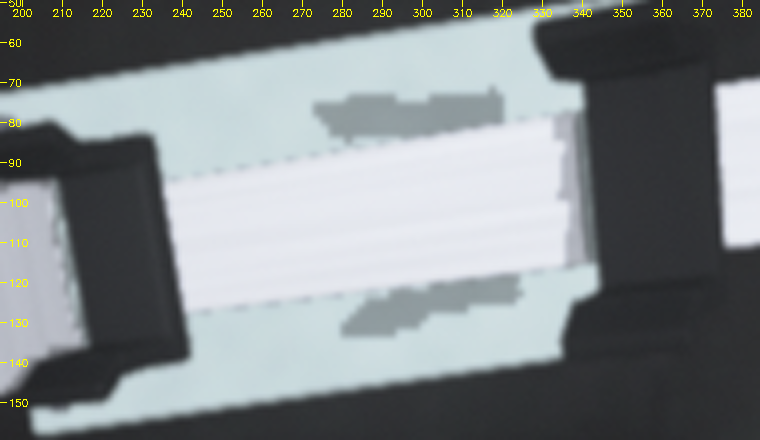

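View pics/c4.png

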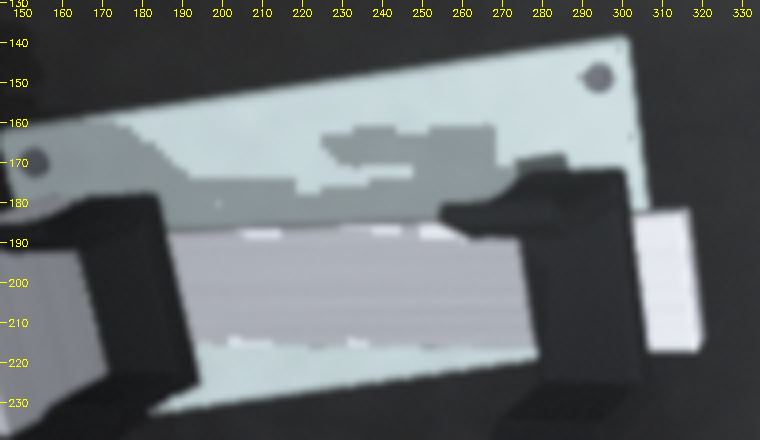

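w1 shows the strip edges through (240,94.5)/(330,79.5) and (245,126.5)/(335,116.5). Its saddle edges are at u≈213, 238, 341.5 and 374.5. w2 shows strip edges through (190,187)/(260,185) and (200,215)/(270,217), with saddle edges at u≈168, 189.5, 277 and 304.

```bash
cat > fit.py <<'E'
from h import *
from rig import ctrl, optics
import pickle
C={k:pickle.load(open(f"pics/{k}.pkl","rb")) for k in("w1","w2")}
C["s"],C["d"]=optics.calibration("scene"),optics.calibration("side")
# strip edge points: cam,u,v,y_c
L=[("w1",240,94.5,-15),("w1",330,79.5,-15),("w1",245,126.5,15),("w1",335,116.5,15),
("w2",190,187,-15),("w2",260,185,-15),("w2",200,215,15),("w2",270,217,15),
("s",247,164,15),("s",276,141,15),("s",242,155.5,-15),("s",271,136,-15),("d",376,201,15),("d",396,219,15),("d",388,198,-15),("d",395,207,-15)]
# crossing lines: cam,u,v,x_c,z_c
M=[("w1",213,115,74,-13),("w1",238,111,50,-22),("w1",341.5,98,-50,-13),("w1",374.5,90,-74,-22),
("w2",168,207,74,-13),("w2",189.5,201,50,-22),("w2",277,205,-50,-13),("w2",304,200,-74,-22),("s",244.5,160,50,-22),("d",382,199.5,50,-22)]
def T(p,P):
    Rm=R.from_euler("ZY",[p[3],np.radians(25)])  # x down slope
    return Rm.apply(P)+p[:3]
def dist(c,A,B,uv):
    a,b=proj(c,[A,B]); d=(b-a)/np.linalg.norm(b-a); e=np.array(uv)-a; return d[0]*e[1]-d[1]*e[0]
def f(p):
    r=[]
    for c,u,v,y in L: A,B=T(p,np.array([[-50,y,-22],[50,y,-22.]])); r.append(dist(C[c],A,B,(u,v)))
    for c,u,v,x,z in M: A,B=T(p,np.array([[x,-15,z],[x,15,z.__float__()]])); r.append(dist(C[c],A,B,(u,v)))
    return np.array(r)
if __name__=="__main__":
    r=least_squares(f,[530,225,82,np.pi+.15],loss="soft_l1"); print(r.x); print(f(r.x).round(1))
    # probe: axis junction points + mid
    W=optics.calibration("wrist").copy()
    Q=dict(position=np.array([525.486,76.321,374.105]),attitude=np.array([1.49678589e-01,9.88734626e-01,3.57539388e-04,-1.79763840e-04]),fx=W["fx"],fy=W["fy"],cx=W["cx"],cy=W["cy"])
    o=[(C["s"],(243.5,243.5),(291,238.8)),(C["d"],(273.8,189.5),(270.5,223)),(Q,(158,188),(249,209))]
    def g(p):
        u=53*np.array([np.cos(p[3]),np.sin(p[3]),0])
        return np.concatenate([(proj(c,[p[:3]-u,p[:3]+u])-np.array([a,b])).ravel() for c,a,b in o])
    r=least_squares(g,[450,-24,13,-.26]); print(r.x,r.fun.round(1))
E
python3 fit.py
```

```text
[528.30073802 234.4589054   80.24389289   3.27828862]
[-0.6 -0.   0.5  0.6 -0.2 -0.   0.2 -0.4  0.1  0.4  1.4 -1.  -0.1  0.1
  0.  -2.3 -0.5  0.9 -0.1 -0.1 -0.6  1.1 -0.9  1.5 -1.1 -0.4]
[ 4.49690040e+02 -2.33325620e+01  1.44513987e+01 -2.40327230e-01] [-2.   0.9  1.  -0.  -0.5 -0.7  0.1  2.2 -2.5 -0.8  2.6  0.6]
```

Cradle seat at (528.3, 234.5, ~81) with yaw π+0.137. Probe at (449.7, −23.3, ~14) with yaw −0.240. Next I'll hover above the probe.

```bash
echo '[[[-30, -14, 0, 0, 0, -0.14], [-70, -32, 10, 0, 0, -0.29], [-110, -51, 30, 0, 0, -0.44], [-150, -70, 50, 0, 0, -0.59], [-190, -88, 80, 0, 0, -0.74], [-230, -107, 110, 0, 0, -0.89], [-260, -120, 130, 0, 0, -1.04], [-272.5, -126.5, 144, 0, 0, -1.19]]]' | python3 steer.py 0.6
echo '[[[0, 0, 0, 0, 0, -0.1], [0, 0, 0, 0, 0, -0.141], [0, 0, 0, 0, 0, -0.141], [0, 0, 0, 0, 0, -0.141]]]' | python3 steer.py
python3 - <<'E'
from h import *
from rig import ctrl, optics
s=ctrl.sense(); A=rot(s["ee_rot"]); print(s["joints"].round(2),s["eef_pos"],A.as_matrix().round(3))
print("wanted move",A.inv().apply(np.array([449.7,-23.3,177])-s["eef_pos"]), "yaw y",np.arctan2(*A.as_matrix()[[1,0],1]))
print(proj(optics.calibration("wrist"),[[449.7-75*.971,-23.3+75*.238,13],[449.7,-23.3,13],[449.7+75*.971,-23.3-75*.238,13]]))
E
python3 look.py wrist w3
```

```text
time_s: 2.15
eef_pos: [446.2, -25.2, 259.8]
ee_rot: [-0.001, 0.205, 0.979, -0.0]
force: [0.3, 1.0, -0.0]
grip_width: 0.6
grip_force: 0.0
time_s: 2.55
eef_pos: [448.0, -23.0, 261.0]
ee_rot: [0.0, 0.138, 0.99, -0.0]
force: [0.1, 0.6, 0.2]
grip_width: 0.595
grip_force: 0.0
[-0.31  0.33  1.9  -0.    0.91 -1.61] [447.97939641 -22.98491503 261.00648233] [[-0.962  0.273  0.   ]
 [ 0.273  0.962 -0.   ]
 [-0.    -0.    -1.   ]]
wanted move [-1.70137662  0.17614806 84.00728015] yaw y 1.2941485438227935
[[268.25833119 105.77444846]
 [272.74602148 222.03208006]
 [276.44141272 317.7644961 ]]
2.6 [375.3302534   -1.97710044 230.85134618]
```

View pics/w3.png

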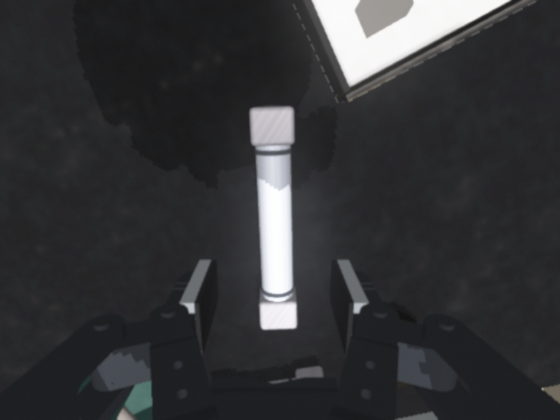

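w3 shows the probe between the open fingers: far block top edge centred at (272.5,107), near block bottom edge at (278,329).

```bash
cat > back.py <<'E'
from h import *
import pickle
from rig import ctrl, optics
c=pickle.load(open("pics/w3.pkl","rb"))
P=[]
for uv in [(272.5,107),(278,329),(274,149),(278,293)]:
    z=26 if len(P)<2 else 24
    d=rot(c["attitude"]).apply([(uv[0]-c["cx"])/c["fx"],(uv[1]-c["cy"])/c["fy"],1]); P.append(c["position"]+d*(z-c["position"][2])/d[2])
P=np.array(P);print(P.round(1)); print("len",np.linalg.norm(P[1]-P[0]),"mid",(P[0]+P[1])/2,(P[2]+P[3])/2,"yaw",np.arctan2(*(P[1]-P[0])[[1,0]]))
s=ctrl.sense();A=rot(s["ee_rot"]);m=(P[0]+P[1])/2;m[2]=177
print(A.inv().apply(m-s["eef_pos"]),"yaw y",np.arctan2(*A.as_matrix()[[1,0],1])-np.pi/2,s["wrist_torque"],s["force"])
E
python3 back.py
```

```text
[[378.1  -3.1  26. ]
 [522.9 -40.2  26. ]
 [401.5  -8.8  24. ]
 [496.4 -32.8  24. ]]
len 149.4733530516325 mid [450.48164117 -21.66607401  26.        ] [448.98617607 -20.82977236  24.        ] yaw -0.2511335962160157
[-1.9430813   1.75460781 83.95630639] yaw y -0.2760940261025666 [ 0.04404523 -0.00684508  0.01777566] [-0.34822149  0.49140771 -0.10421578]
```

```bash
echo '[[[-1, 0.5, 15, 0, 0, -0.028], [-1.9, 1.2, 35, 0, 0, -0.028], [-1.9, 1.2, 50, 0, 0, -0.028], [-1.9, 1.2, 50, 0, 0, -0.028]]]' | python3 steer.py
python3 back.py | tail -1
```

```text
time_s: 3.0
eef_pos: [450.1, -21.8, 209.5]
ee_rot: [-0.002, 0.123, 0.992, 0.0]
force: [0.3, -0.4, -0.4]
grip_width: 0.6
grip_force: 0.0
[-0.46265268  0.19180273 32.46970653] yaw y -0.24712719417320406 [ 0.03686581 -0.01918194  0.03363108] [ 0.33631367 -0.3748808  -0.44149755]
```

```bash
echo '[[[0, 0, 12, 0, 0, 0], [0, 0, 24, 0, 0, 0], [0, 0, 32, 0, 0, 0], [0, 0, 32, 0, 0, 0]]]' | python3 steer.py
python3 back.py | tail -1
echo '[[[0, 0, 0, 0, 0, 0], [0, 0, 0, 0, 0, 0], [0, 0, 0, 0, 0, 0], [0, 0, 0, 0, 0, 0], [0, 0, 0, 0, 0, 0], [0, 0, 0, 0, 0, 0], [0, 0, 0, 0, 0, 0], [0, 0, 0, 0, 0, 0]]]' | python3 steer.py 0.0 40; python3 back.py | tail -1
```

```text
time_s: 3.4
eef_pos: [450.6, -21.9, 178.5]
ee_rot: [-0.0, 0.123, 0.992, 0.0]
force: [-0.7, 0.6, -0.1]
grip_width: 0.599
grip_force: 0.0
[0.12357173 0.17960749 1.5263012 ] yaw y -0.24666348851190434 [ 0.007699   -0.02158188 -0.10030233] [-0.66363446  0.58643367 -0.0803549 ]
time_s: 4.2
eef_pos: [450.9, -21.9, 179.5]
ee_rot: [0.001, 0.123, 0.992, -0.0]
force: [-1.2, 0.6, 5.6]
grip_width: 0.238
grip_force: 38.9
[0.43036176 0.16265684 2.52216164] yaw y -0.2464461174135082 [ 0.02747833  0.22395436 -0.0276713 ] [-1.18038278  0.56583345  5.6375103 ]
```

```bash
echo '[[[0, 0, -5, 0, 0, 0], [0, 0, -15, 0, 0, 0], [0, 0, -30, 0, 0, 0], [0, 0, -50, 0, 0, 0], [0, 0, -70, 0, 0, 0], [0, 0, -85, 0, 0, 0], [0, 0, -90, 0, 0, 0], [0, 0, -90, 0, 0, 0]]]' | python3 steer.py
cat > tq.py <<'E'
from rig import ctrl, optics
import numpy as np
a=[];b=[];y=-.248;u=np.array([np.cos(y),np.sin(y),0])
for i in range(8):
    optics.capture("wrist"); s=ctrl.sense(); a.append(s["wrist_torque"]);b.append(s["force"])
m=np.mean(a,0);print(m,np.std(a,0),np.mean(b,0)); print("arm toward +u: ", m@np.array([-u[1],u[0],0]), "along u",m@u, s["time_s"],s["eef_pos"],s["grip_width"],s["grip_force"])
E
echo '[[[0, 0, 0, 0, 0, 0], [0, 0, 0, 0, 0, 0], [0, 0, 0, 0, 0, 0]]]' | python3 steer.py; python3 tq.py
```

```text
time_s: 5.0
eef_pos: [450.6, -21.8, 269.3]
ee_rot: [0.001, 0.123, 0.992, -0.0]
force: [0.8, -0.2, -4.0]
grip_width: 0.236
grip_force: 39.3
time_s: 5.3
eef_pos: [450.6, -21.9, 268.1]
ee_rot: [-0.001, 0.123, 0.992, 0.0]
force: [0.8, 1.3, -3.3]
grip_width: 0.239
grip_force: 39.3
[0.04532194 0.08832914 0.00760552] [0.02856838 0.03315721 0.01709064] [ 0.03487373  0.2183605  -2.78549107]
arm toward +u:  0.09675171558831248 along u 0.022253564389076066 5.7 [450.65681831 -21.87943673 268.66624448] 0.24058751263171202 39.34270352125168
```

The heavy end is the one toward +x: moment +0.097 N·m, matching 2.8 N at 33 mm. It must turn to face the robot, so I'll rise and turn.

```bash
cat > go.py <<'E'
import sys
from h import *
from rig import ctrl, optics
# args: height above seat along world z, x offset along slope, d
dz,xo,d=map(float,sys.argv[1:4])
Rc=R.from_euler("ZY",[3.278,np.radians(25)]).as_matrix()
p=np.array([528.3,234.5,81])+Rc@[xo,0,d]+[0,0,dz]
Rt=R.from_matrix(np.c_[-Rc[:,0],Rc[:,1],-Rc[:,2]])
s=ctrl.sense();A=rot(s["ee_rot"])
print("target",p.round(1),"move",A.inv().apply(p-s["eef_pos"]).round(1),"rotvec",(A.inv()*Rt).as_rotvec().round(3),"world-z in tool",A.inv().apply([0,0,1]).round(3), "q",s["joints"].round(2),"f",s["force"].round(1))
E
echo '[[[0, 0, -10, 0, 0, 0.1], [-10, 3, -25, 0, 0, 0.25], [-25, 7, -45, 0, 0, 0.4], [-40, 10, -65, 0, 0, 0.55], [-50, 13, -85, 0, 0, 0.7], [-58, 15, -100, 0, 0, 0.85], [-58, 15, -105, 0, 0, 1.0], [-58, 15, -105, 0, 0, 1.15]]]' | python3 steer.py
echo '[[[0, 0, 0, 0, 0, 0.14], [0, 0, 0, 0, 0, 0.28], [0, 0, 0, 0, 0, 0.42], [0, 0, 0, 0, 0, 0.56], [0, 0, 0, 0, 0, 0.7], [0, 0, 0, 0, 0, 0.84], [0, 0, 0, 0, 0, 0.98], [0, 0, 0, 0, 0, 1.1]]]' | python3 steer.py
python3 go.py 90 4 166.5
```

```text
time_s: 6.5
eef_pos: [510.8, -21.4, 374.4]
ee_rot: [0.001, 0.645, 0.764, 0.0]
force: [-0.8, 0.6, -2.4]
grip_width: 0.237
grip_force: 39.4
time_s: 7.3
eef_pos: [510.6, -21.5, 373.6]
ee_rot: [-0.0, 0.949, 0.314, 0.0]
force: [0.4, -0.0, -2.5]
grip_width: 0.238
grip_force: 39.4
target [455.  224.4 320.2] move [ 102.2 -230.5   53.4] rotvec [-0.11   0.427  0.495] world-z in tool [ 0. -0. -1.] q [-0.27  0.31  1.59  0.    1.25  0.66] f [ 0.4 -0.  -2.5]
```

```bash
echo '[[[10, -23, 5, -0.01, 0.04, 0.05], [26, -58, 13, -0.03, 0.11, 0.12], [42, -95, 22, -0.045, 0.17, 0.2], [60, -135, 31, -0.06, 0.25, 0.29], [77, -174, 40, -0.08, 0.32, 0.37], [92, -208, 48, -0.1, 0.39, 0.45], [100, -226, 52, -0.11, 0.42, 0.49], [102, -230.5, 53.4, -0.11, 0.427, 0.495]]]' | python3 steer.py
echo '[[[0, 0, 0, 0, 0, 0], [0, 0, 0, 0, 0, 0]]]' | python3 steer.py >/dev/null
python3 go.py 90 4 166.5
python3 look.py side d4; python3 look.py scene s4; python3 - <<'E'
from h import *
from rig import ctrl, optics
s=ctrl.sense();A=rot(s["ee_rot"])
print(s["wrist_torque"], "predict +: ",A.as_matrix()[:,1])
P=s["eef_pos"]+A.apply([[75,0,166.5],[-75,0,166.5],[0,0,166.5]])
for n in("side","scene"): print(n,proj(optics.calibration(n),P).round(1))
cv2.imwrite("pics/c5.png",np.hstack([crop("pics/s4.png",205,60,100,130,4),crop("pics/d4.png",335,130,100,130,4)]))
E
```

```text
time_s: 8.1
eef_pos: [452.5, 225.8, 319.7]
ee_rot: [-0.016, 0.974, 0.07, 0.216]
force: [0.3, -1.7, -2.2]
grip_width: 0.24
grip_force: 39.6
target [455.  224.4 320.2] move [ 1.1 -1.   0.8] rotvec [-0.002  0.     0.005] world-z in tool [ 0.422  0.001 -0.906] q [ 0.23  0.3   1.78 -0.06  0.63  1.7 ] f [-0.4 -0.1 -2.4]
8.35 [ 987.06272674 -115.73609206  790.75532984]
8.4 [ 187.11484668 -682.05783502  733.03497255]
[-0.04480518  0.34396005 -0.05274382] predict +:  [ 1.40481037e-01 -9.90083271e-01  4.40726249e-04]
side [[424.9 188.7]
 [383.6 159.6]
 [402.6 173. ]]
scene [[279.8  90.6]
 [228.2 130.6]
 [254.1 110.5]]
```

View pics/c5.png

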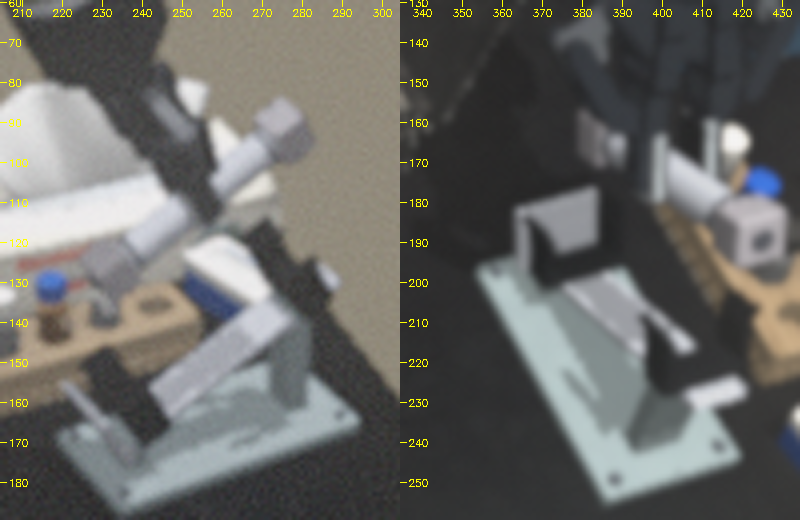

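Both views agree with the prediction: the upper end of the probe is at side (425.5,190) and scene (280,93), aligned above the cradle. Next I'll descend most of the way.

```bash
echo '[[[-4, -0.5, 9, 0, 0, 0.005], [-11, -1, 24, 0, 0, 0.005], [-19, -1, 41, 0, 0, 0.005], [-25, -1, 55, 0, 0, 0.005], [-28.4, -1, 64, 0, 0, 0.005], [-28.4, -1, 64, 0, 0, 0.005]]]' | python3 steer.py
echo '[[[0, 0, 0, 0, 0, 0], [0, 0, 0, 0, 0, 0]]]' | python3 steer.py >/dev/null
python3 go.py 0 4 166.5; python3 look.py side d5; python3 look.py scene s5;python3 - <<'E'
from h import *
cv2.imwrite("pics/c6.png",np.hstack([crop("pics/s5.png",210,100,80,100,5),crop("pics/d5.png",355,160,80,100,5)]))
E
```

```text
time_s: 9.0
eef_pos: [454.6, 224.8, 248.9]
ee_rot: [-0.015, 0.974, 0.067, 0.215]
force: [1.0, 0.9, -2.2]
grip_width: 0.239
grip_force: 39.6
target [455.  224.4 230.2] move [-8.8  0.8 18.8] rotvec [-0.002 -0.001  0.   ] world-z in tool [ 0.424 -0.002 -0.906] q [ 0.24  0.41  1.84 -0.09  0.46  1.74] f [-0.7 -0.8 -2.6]
9.25 [ 987.06272674 -115.73609206  790.75532984]
9.3 [ 187.11484668 -682.05783502  733.03497255]
```

View pics/c6.png

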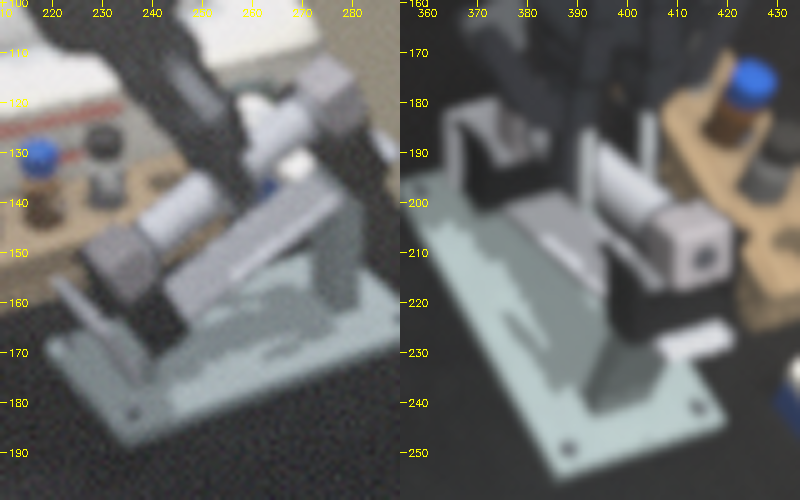

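c6 shows the blocks entering between the saddle walls, with the upper end at side (416,211) and the lower block at scene (235,150). Next I'll creep down.

```bash
echo '[[[-2, 0.3, 4, 0, 0, 0], [-4, 0.6, 8.5, 0, 0, 0], [-6, 0.8, 12, 0, 0, 0], [-7, 0.8, 14, 0, 0, 0], [-7, 0.8, 14, 0, 0, 0]]]' | python3 steer.py; python3 go.py 0 4 166.5
echo '[[[-0.5, 0, 1, 0, 0, 0], [-1, 0, 2, 0, 0, 0], [-1.5, 0, 3, 0, 0, 0], [-1.5, 0, 3, 0, 0, 0]]]' | python3 steer.py; python3 go.py 0 4 166.5
```

```text
time_s: 9.8
eef_pos: [454.2, 224.3, 234.2]
ee_rot: [-0.016, 0.974, 0.067, 0.215]
force: [-0.2, -1.4, -3.4]
grip_width: 0.239
grip_force: 39.6
target [455.  224.4 230.2] move [-1.   0.   3.9] rotvec [-0.002  0.001  0.   ] world-z in tool [ 0.422 -0.002 -0.907] q [ 0.23  0.44  1.85 -0.1   0.42  1.75] f [-0.2 -1.4 -3.4]
time_s: 10.2
eef_pos: [454.3, 224.4, 231.5]
ee_rot: [-0.016, 0.974, 0.067, 0.216]
force: [-0.0, -0.9, -1.2]
grip_width: 0.241
grip_force: 39.8
target [455.  224.4 230.2] move [0.1 0.  1.4] rotvec [-0.002 -0.001  0.   ] world-z in tool [ 0.423 -0.002 -0.906] q [ 0.23  0.44  1.85 -0.1   0.41  1.75] f [-0.  -0.9 -1.2]
```

```bash
for i in 1; do echo '[[[0, 0, 0.7, 0, 0, 0], [0, 0, 0.7, 0, 0, 0], [0, 0, 0.7, 0, 0, 0]]]' | python3 steer.py; done; python3 tq.py; echo '[[[0, 0, 0.7, 0, 0, 0], [0, 0, 0.7, 0, 0, 0], [0, 0, 0.7, 0, 0, 0]]]' | python3 steer.py|grep -E 'pos|force:'; python3 tq.py;python3 go.py 0 4 166.5
```

```text
time_s: 10.5
eef_pos: [454.4, 224.4, 231.4]
ee_rot: [-0.016, 0.974, 0.067, 0.216]
force: [-7.2, -2.2, 7.9]
grip_width: 0.242
grip_force: 41.1
[-0.2954717   0.73522955 -0.11610074] [0.02618918 0.02856889 0.02245827] [-7.19605553 -2.42395483  8.75583171]
arm toward +u:  0.6402072651657567 along u -0.4669054203335602 10.9 [454.3709512  224.42606113 231.40965395] 0.23488939428293518 41.12215340137482
eef_pos: [454.4, 224.5, 231.3]
force: [-14.5, -5.2, 18.4]
grip_force: 42.3
[-0.58234023  1.17287537 -0.21216312] [0.03041819 0.02881823 0.02996914] [-14.59518726  -5.14874381  18.20627303]
arm toward +u:  0.9940470699733722 along u -0.8524243070075141 11.6 [454.41762268 224.44167847 231.34680845] 0.23773077549371785 42.31694519519806
target [455.  224.4 230.2] move [0.  0.1 1.3] rotvec [-0.002 -0.001  0.001] world-z in tool [ 0.423 -0.002 -0.906] q [ 0.23  0.44  1.85 -0.1   0.41  1.75] f [-15.1  -5.7  18.1]
```

Firmly seated at the nominal 82 mm height, and the reaction passes through the middle, so both blocks bear. Next I'll ease off the press and release.

```bash
echo '[[[0, 0, -0.6, 0, 0, 0], [0, 0, -1.1, 0, 0, 0], [0, 0, -1.1, 0, 0, 0]]]' | python3 steer.py|grep -E 'pos|force:'; echo '[[[0, 0, 0, 0, 0, 0], [0, 0, 0, 0, 0, 0], [0, 0, 0, 0, 0, 0], [0, 0, 0, 0, 0, 0], [0, 0, 0, 0, 0, 0]]]' | python3 steer.py 0.5; python3 look.py side d6; python3 look.py scene s6;python3 - <<'E'
from h import *
cv2.imwrite("pics/c7.png",np.hstack([crop("pics/s6.png",210,100,80,100,5),crop("pics/d6.png",355,160,80,100,5)]))
E
```

```text
eef_pos: [454.3, 224.4, 231.4]
force: [-5.3, -2.5, 7.0]
grip_force: 40.6
time_s: 12.4
eef_pos: [454.4, 224.4, 231.0]
ee_rot: [-0.016, 0.974, 0.067, 0.216]
force: [0.5, 0.5, 0.2]
grip_width: 0.499
grip_force: 0.0
12.45 [ 987.06272674 -115.73609206  790.75532984]
12.5 [ 187.11484668 -682.05783502  733.03497255]
```

Released with zero force. Next I'll retreat along the tool axis and look.

```bash
echo '[[[0, 0, -8, 0, 0, 0], [0, 0, -25, 0, 0, 0], [0, 0, -50, 0, 0, 0], [0, 0, -80, 0, 0, 0], [0, 0, -110, 0, 0, 0], [0, 0, -135, 0, 0, 0], [0, 0, -150, 0, 0, 0], [0, 0, -150, 0, 0, 0]]]' | python3 steer.py; python3 look.py side d7; python3 look.py scene s7;python3 - <<'E'
from h import *
cv2.imwrite("pics/c8.png",np.hstack([crop("pics/s7.png",210,100,80,100,5),crop("pics/d7.png",355,160,80,100,5)]))
E
```

```text
time_s: 13.3
eef_pos: [391.0, 215.5, 369.1]
ee_rot: [-0.016, 0.974, 0.067, 0.218]
force: [1.1, 0.0, -0.0]
grip_width: 0.501
grip_force: 0.0
13.35 [ 987.06272674 -115.73609206  790.75532984]
13.4 [ 187.11484668 -682.05783502  733.03497255]
```

View pics/c8.png

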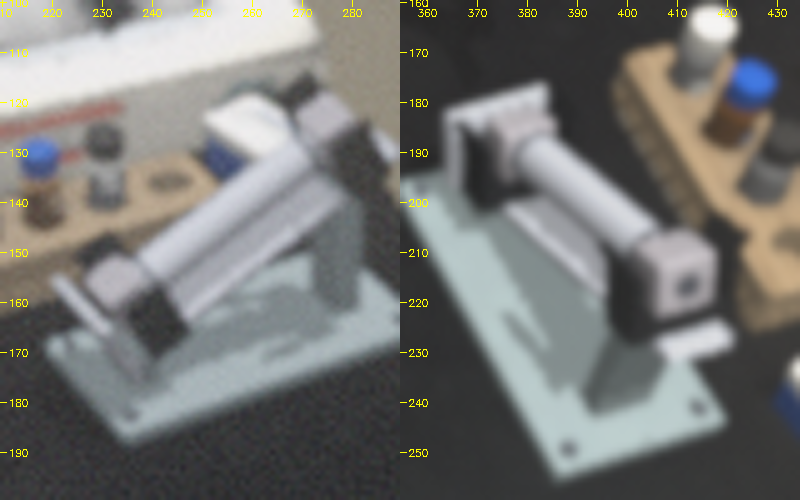

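c8 shows the probe lying in both saddles, with end blocks at scene (233,155) and (275,123) and its lower end at the stop plate. The gripper is clear.

```bash
python3 -c "
from rig import ctrl, optics
print(ctrl.finish_job())"
```

```text
the job is handed in; nothing more can be done
None
```

The long probe is lying in both cradle saddles with its heavy end at the stop plate (lift moment 0.097 N·m); the gripper is clear, the other items were left alone, and the job was handed in at about 13.4 s.

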